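Centre-punch the box hinge for its missing screw

TASK

The brass hinge on the oak box has lost one of its three screws. Lift the automatic centre punch out of its hole in the wooden tool stand, set its point in the hinge's empty screw hole and press straight down until the spring inside trips with a snap, then ease off at once without leaning on it any further. Stand the punch back upright in its hole in the stand, collar down on the wood, and leave everything else on the table where it is.

Things in the scene. Friction and masses are not known exactly. Their poses are not given: they have to be found in the camera images.
- punch_grip (a point): Middle of the grip of the automatic centre punch, a slim steel tool (0.2 kg) standing point down in the tool stand. z = its axis, up. The grip, round, knurled, 14 mm thick, runs from 25 mm below to 22 mm above this point; the 16 mm cap ends 36 mm above it. Hexagonal collar, 21 mm across, 25 to 30 mm below it; under that an 11 mm barrel and a nose that ends 77 mm below it.
- punch_collar (a point): Middle of the underside of the punch's collar, on its axis, 30 mm below punch_grip. z = the tool's axis, up. It rests flat on the stand's top when the tool is put away.
- punch_nose (a point): End of the punch's nose, on its axis. z = the axis, up. Below it stands a 4.2 mm thick point with a conical tip, by 11 to 27 mm as last set (not told: find it by touch). Pushing the point in takes 1.5 N, then 1.6 N more per mm; at about 10 N, 5 mm in, it trips and the force halves. Pressed on, force climbs again to a hard stop 4 mm later. Lifted, it springs out and cocks itself.
- empty_hole (a point): Middle of the mouth of the empty screw hole in the brass hinge leaf, level with the leaf's face, 73 mm up. Hole 6 mm wide, countersunk to 9, 3 mm deep to the oak. One of three holes 27 mm apart in a leaf 84 x 26 mm along one edge of the oak box (104 x 150 x 70 mm, fixed, flap shut); the other two hold round-headed screws. Over about 15 N of push bruises the box.
- stand_hole (a point): Middle of the mouth of the punch's hole in the wooden tool stand, level with its top, 76 mm up. Hole 14 mm wide, 2 mm bevel, straight through. Block 46 mm (its x) by 130 mm (its y), fixed; along its +y, 72 mm from the hole, a bradawl's handle, 25 mm thick, stands 48 mm above it.
Not all that is in view belongs to the job. What is shaped like the part that bears punch_grip but orange is not meant. What is shaped like the part that bears stand_hole but turquoise is not meant.

How it is judged:
On the way:
1. the punch has tripped, upright (within 6 degrees), its nose within 3 mm of the middle of the empty screw hole (value of joint hammer above 0.003 m and horizontal distance between punch_nose and empty_hole below 0.003 m and angle between punch_nose's own z axis and vertical below 0.1 rad and contact force between punch and box above 0.5 N), for 0.05 s.
At the end, for the whole second after the job is handed in: The punch stands upright (within 4.5 degrees) and still in its hole in the tool stand, its collar within 4 mm of the hole's middle and within 3 mm of the stand's top (horizontal distance between punch_collar and stand_hole below 0.004 m and z of punch_collar in the frame of stand_hole between -0.003 and 0.003 m and angle between punch_nose's own z axis and vertical below 0.08 rad and linear speed of punch below 0.02 m/s); the robot touches nothing.
It fails at once if the punch is pressed on the box with more than 15 N (leaned on against its stop, bruising the box) (contact force between punch and box above 15 N).
It fails at once if the punch goes off anywhere but in the empty screw hole (more than 5 mm from its middle) (value of joint hammer above 0.003 m and horizontal distance between punch_nose and empty_hole above 0.005 m).
It fails at once if the punch is dropped or laid over (more than 40 degrees off upright) (angle between punch's own z axis and vertical above 0.7 rad).
It fails at once if a die, the ashtray, the coasters or the screwdriver is shifted more than 15 mm (distance of any of die0, die1, die2, die3, die4, ashtray, coasters, screwdriver from where it was at the start of the episode above 0.015 m).
It also fails if it takes over 56 s, if anything falls off the work surface, if the arm or the gripper's body presses on something with over 40 N, if the wrist force passes 120 N, or if a joint passes its speed limit or range.

ROBOT

A 7-joint arm with a two-finger parallel gripper is mounted at the origin on the work surface. World frame = base frame: x ahead of the robot, y to its left, z up, the work surface at z = 0. Lengths are in m, angles in rad, forces in N, time in s.
With the tool pointing down it reaches from about 0.425 to 0.875 m from the base axis. Payload 4.7 kg.
Tool frame: the origin (TCP) lies midway between the tips of the shut fingers; the grasp point (between the pads) lies grip_point_offset behind it (grip_point_offset is the distance from the TCP to the grasp point, in m); z points along the fingers, y is the direction in which the jaws open and shut (so a half turn about z gives the same grasp; the last joint's range is limited). The gripper opens to 85 mm and grips with 20 to 120 N. Pads are 22 mm wide; open, the fingers measure 114 mm over their backs; the gripper's body (76 mm by 85 mm) begins 54 mm behind the grasp point. The pads swing forward as they close: fully open they stand 13 mm farther back than shut.
Start: joints at [-1.194, 0.321, -0.07, 1.45, 0.023, 1.371, -0.057], TCP at [0.231, 0.608, 0.231] pointing down, gripper open.
Joint ranges: [-2.86, 2.86], [-0.3, 2.09], [-1.38, 1.24], [0.06, 2.45], [-1.56, 4.7], [0.09, 2.05], [-2.69, 2.69]. Speed limits (rad/s): [2.57, 2.57, 3.14, 3.14, 3.14, 3.14, 3.14].

INTERFACE

Orientations are given as a rotation vector (axis times angle).
In Python, from plant import get_obs, read_camera, close_job, grip_point_offset gives the robot as it stands. The module is installed in compiled form; this text tells all that it offers.
- The arm moves only by the tool servo_tool, never from a script. Its arguments are lists of equal length, an entry for each row: "rot": the turn, a rotation vector about the tool's x, y, z normalised to -1 to 1, where 1 is 4 degrees, a list of three; "dp": the shift along the tool's x, y, z normalised to -1 to 1, where 1 is 0.02 m, a list of three; "gripper": the gripper's target within -1 to 1 (shut at 1, half-way at 0, fully open at -1). A call has 1 to 20 rows; each row shifts and turns the commanded pose from where the row before left it, along the tool's axes as they then stand; what a row does not reach is not made up. A row lasts 1/12 s, in which the tool goes at most 41.7 mm and 7.16 degrees, less where a joint would pass 70% of its speed; a pose out of reach is approached as far as the arm can. A call with a number of a shift or a turn outside -1 to 1 is refused whole. A call with a gripper value outside its range is refused whole. The fingers move at their own pace and stop on an object; "squeeze" is the grip in N (left out, the last holds). Time passes only in rows, so rows that do not move let the fingers close. It gives the time, the measured TCP pose, the force and the opening at its end, in the units of the state.
- get_obs(): the state, without advancing time (a new reading comes with each control period).
- read_camera(name): name is "scene" or "top"; returns a dict with "color" (480x640x3 uint8, red, green, blue), "z_map" (480x640 float32, m along the optical axis (not along the pixel's ray), 0 where there is no reading), "camera_matrix" (3x3 intrinsics, pixels), "eye" and "attitude" of the camera in the world. Camera axes: x right, y down, z forward; pixel columns grow to the right and rows downward; lengths in m; the calibration is good to about 2 mm. A picture is of the moment at which its call begins.
- close_job(): hands the job in, once; it reports no verdict.
The state is a dict: "time": time; "qpos": joint angles; "joint_vel": joint speeds; "joint_efforts": joint torques, N m; "tool_pos": TCP position; "orientation": TCP orientation; "force": force on the tool from outside, world axes, zero at the start; "ft_torque": the same for the moment, N m; "opening": finger opening in m.
Only numpy, scipy, OpenCV 4.12 (cv2) and the standard library are available. Lean on these libraries where they do the work, as an engineer would, in place of code of your own. Each camera call takes 0.05 s, during which the arm holds its last target.

## Working session

There is one attempt and no reset: what is moved stays moved. The work goes in short steps, Python scripts to look and compute and a tool call to move; the robot and the scene stay as the last step left them, time stands still between calls to the robot, and variables do not carry over. Pictures are saved under pics/ and viewed, and the job is handed in when it is done.

Besides the shell and the picture viewer there is one more tool, called after "Call:" in YAML: its name, and indented under it one key for each argument. servo_tool: Moves the arm, as the interface text tells. Its arguments: {"type":"object","properties":{"rot":{"type":"array","items":{"type":"array","items":{"type":"number"}}},"dp":{"type":"array","items":{"type":"array","items":{"type":"number"}}},"gripper":{"type":"array","items":{"type":"number"}},"squeeze":{"type":"number"}},"required":["rot","dp","gripper"]}

```bash
mkdir -p pics
python3 - <<'E'
from plant import *
import cv2,numpy as np
o=get_obs();print(o,grip_point_offset)
for n in("scene","top"):
    c=read_camera(n);cv2.imwrite(f"pics/{n}0.png",c["color"][...,::-1]);np.savez(f"{n}0.npz",**c);print(n,c["camera_matrix"],c["eye"],c["attitude"])
E
```

```text
{'time': 0.0, 'qpos': array([-1.19392759,  0.3218379 , -0.07013027,  1.45167435,  0.02258461,
        1.37080076, -0.0568773 ]), 'joint_vel': array([-4.05180326e-05, -5.69676791e-04,  6.87156268e-04, -6.79580256e-04,
       -4.64424181e-04, -4.45056343e-04, -4.83751621e-04]), 'joint_efforts': array([ 1.89041766e-04, -4.93588901e+01, -3.82000459e-01, -3.14327359e+01,
        1.29904613e-02,  1.15071289e-02,  1.46534637e-05]), 'tool_pos': array([0.23048448, 0.60718585, 0.2302145 ]), 'orientation': array([-5.66521165e-01, -3.08980370e+00,  3.00346088e-03]), 'force': array([ 0.04820839,  0.16507615, -0.14791904]), 'ft_torque': array([-0.00853002,  0.01046001, -0.04005125]), 'opening': 0.08529459888010046} 0.0187
scene [[483.4858238    0.         323.11425117]
 [  0.         483.4858238  242.69857959]
 [  0.           0.           1.        ]] [ 0.89874836 -0.30902352  0.63924514] [-2.20586471 -1.28816491  0.40899531]
top [[446.98710427   0.         322.68296212]
 [  0.         446.98710427 246.00971881]
 [  0.           0.           1.        ]] [ 0.45847591 -0.10660047  0.82843167] [-2.15687836  2.20053768 -0.09014679]
```

View pics/scene0.png

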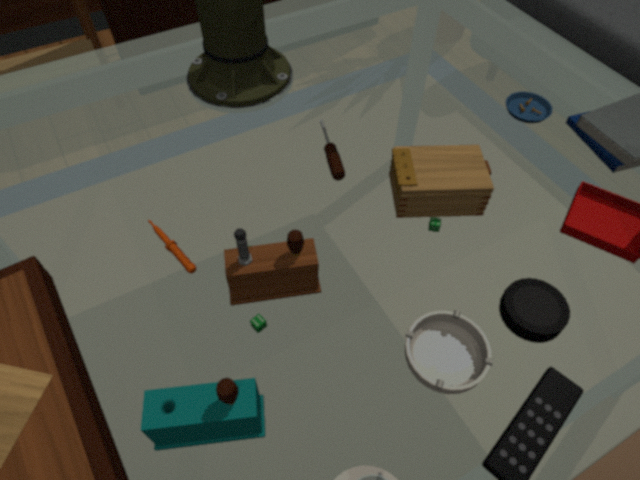

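View pics/top0.png

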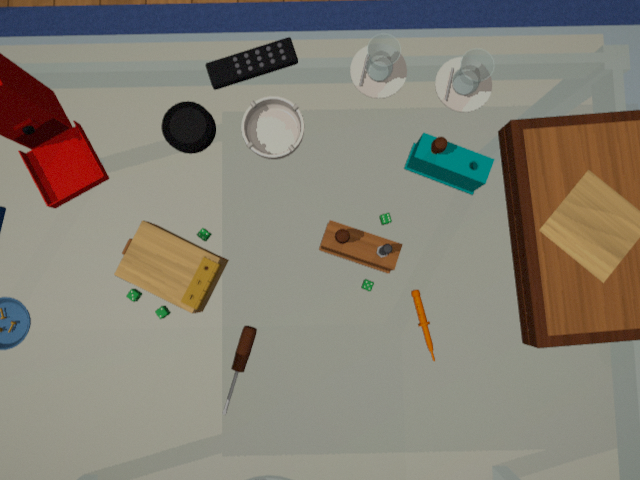

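The top view shows the punch (386,250) in the brown stand, with the bradawl at (343,236). The hinge is at about (202,283) on the oak box. The orange punch at (424,325) and the turquoise stand at (448,163) are the decoys. I'll enlarge to confirm this.

```bash
cat > h.py <<'E'
import numpy as np,cv2
from scipy.spatial.transform import Rotation as R
def load(n): return dict(np.load(n))
def ray(c,u,v):
    K=c["camera_matrix"];d=np.array([(u-K[0,2])/K[0,0],(v-K[1,2])/K[1,1],1.]);return R.from_rotvec(c["attitude"]).apply(d)
def atz(c,u,v,z):
    d=ray(c,u,v);return c["eye"]+d*(z-c["eye"][2])/d[2]
def proj(c,p):
    q=R.from_rotvec(c["attitude"]).inv().apply(np.asarray(p)-c["eye"]);K=c["camera_matrix"];return K[0,0]*q[0]/q[2]+K[0,2],K[1,1]*q[1]/q[2]+K[1,2]
def dep(c,u,v):
    return c["eye"]+ray(c,u,v)*c["z_map"][int(v),int(u)]
E
python3 - <<'E'
from h import *
t=load("top0.npz");s=load("scene0.npz")
def crop(c,u0,v0,w,h,k): return cv2.resize(c["color"][v0:v0+h,u0:u0+w,::-1],None,fx=k,fy=k,interpolation=cv2.INTER_CUBIC)
cv2.imwrite("pics/c1.png",np.hstack([crop(t,165,245,70,75,5.7142857)[:420],crop(t,315,210,70+25,75,4*1.4)[:420,:400]]))
cv2.imwrite("pics/c2.png",np.hstack([crop(s,380,135,60,75,6),crop(s,220,220,70,75,6)]))
for n,c,u,v in[("box top",t,165,265),("hinge",t,202,283),("table",t,300,300),("stand",t,362,247),("cap",t,386,249)]:print(n,dep(c,u,v))
E
```

```text
box top [0.49462604 0.16112503 0.07039655]
hinge [0.46291174 0.09737422 0.07373177]
table [ 0.4285932  -0.06333746  0.00168227]
stand [ 0.51802642 -0.17323472  0.07688113]
cap [ 0.50899024 -0.2042349   0.1426169 ]
```

View pics/c1.png

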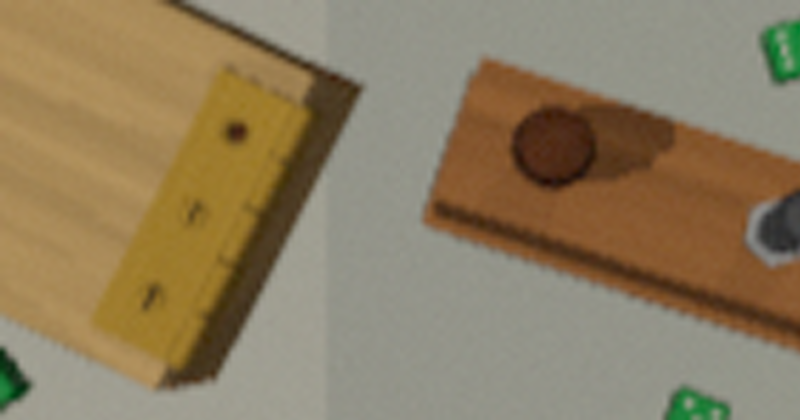

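View pics/c2.png

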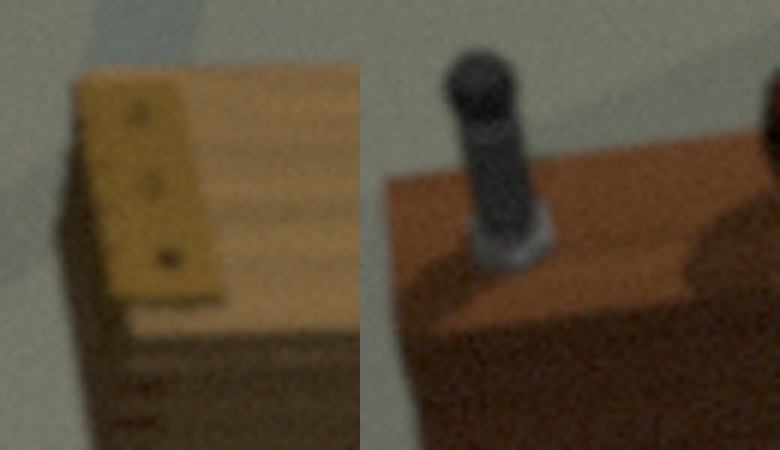

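Run:
```python
from h import *
t=load("top0.npz");s=load("scene0.npz")
def crop(c,u0,v0,w,h,k): return cv2.resize(c["color"][v0:v0+h,u0:u0+w,::-1],None,fx=k,fy=k,interpolation=cv2.INTER_CUBIC)
cv2.imwrite("pics/c3.png",np.hstack([crop(t,315,215,50,60,8),crop(t,360,220,50,60,8)]))
cv2.imwrite("pics/c4.png",crop(s,220,220,105,75,7))
for n,z,a,b in[("empty",.073,(205.9,267.5),(407.6,177.6)),("s2",.075,(198.7,281.7),(404.8,165.2)),("s3",.075,(191,296.4),(402.7,153.2))]:
    p=atz(t,*a,z);q=atz(s,*b,z);print(n,p,q,np.round(q-p,4))
```

```text
empty [0.48889123 0.09104443 0.073     ] [0.49092579 0.08954996 0.073     ] [ 0.002  -0.0015  0.    ]
s2 [0.46519331 0.10258396 0.075     ] [0.46695746 0.10067492 0.075     ] [ 0.0018 -0.0019  0.    ]
s3 [0.44088201 0.1154186  0.075     ] [0.44180518 0.11423063 0.075     ] [ 0.0009 -0.0012  0.    ]
```

View pics/c3.png

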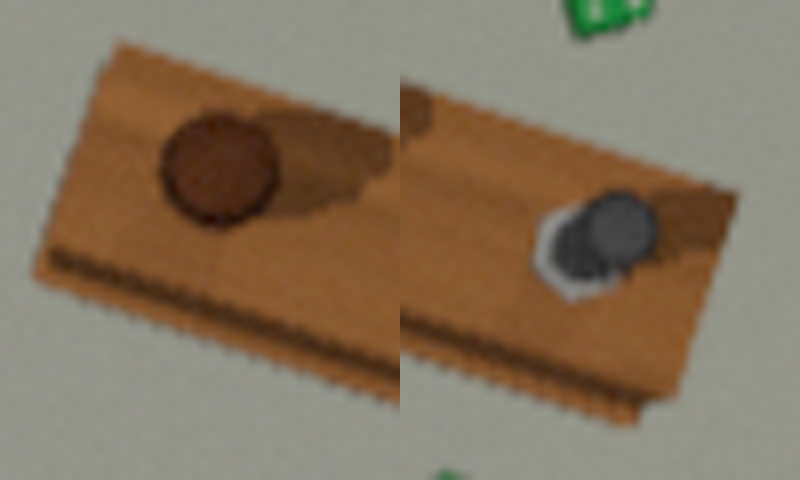

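View pics/c4.png

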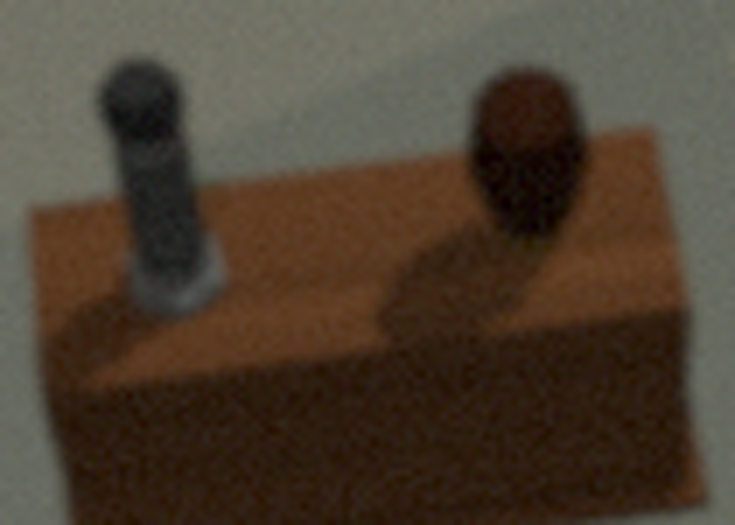

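Run:
```python
from h import *
t=load("top0.npz");s=load("scene0.npz")
p=atz(t,387.06,248.2,.142);q=atz(s,239.9,232.1,.142);print("cap",p,q)
p=atz(t,382,251,.081);q=atz(s,220+177/7-.5,220+283/7-.5,.078);print("collar",p,q)
# stand corners, turn pixel->world z=.076
for n,(u,v) in dict(a=(315+118/8-.5,215+42/8-.5),b=(315+48/8-.5,215+250/8-.5),c=(360+338/8-.5,220+190/8-.5),d=(360+275/8-.5,220+400/8-.5)).items(): print(n,atz(t,u,v,.076))
print("awl",atz(t,315+220/8-.5,215+170/8-.5,.124))
for n,(u,v) in dict(a=(220+32/7,220+208/7),b=(220+655/7,220+130/7),c=(220+685/7,220+310/7),d=(220+52/7,220+388/7)).items(): print(n,atz(s,u-.5,v-.5,.076))
o=np.array([-5.66521165e-01, -3.08980370e+00,  3.00346088e-03]);print(R.from_rotvec(o).as_matrix())
for n in [(0,c) for c in[]]:pass
```

```text
cap [ 0.51023803 -0.20599384  0.142     ] [ 0.51487429 -0.20717435  0.142     ]
collar [ 0.51030279 -0.20619816  0.081     ] [ 0.51415043 -0.20813328  0.078     ]
a [ 0.56560296 -0.11900491  0.076     ]
b [ 0.52162178 -0.10328797  0.076     ]
c [ 0.5231023  -0.24063048  0.076     ]
d [ 0.47907569 -0.22585849  0.076     ]
awl [ 0.53280529 -0.13786754  0.124     ]
a [ 0.48136699 -0.22594568  0.076     ]
b [ 0.52583475 -0.10509467  0.076     ]
c [ 0.56832036 -0.12173834  0.076     ]
d [ 0.52374529 -0.23948371  0.076     ]
[[-9.34951043e-01  3.54776213e-01 -6.20745927e-04]
 [ 3.54776749e-01  9.34949254e-01 -1.83029441e-03]
 [-6.89789777e-05 -1.93146189e-03 -9.99998132e-01]]
```

```bash
cat >> h.py <<'E'
def sim(p,r,rows):
    p=np.array(p,float);Q=R.from_rotvec(r)
    for rot,dp in rows:
        p=p+Q.apply(np.array(dp)*.02);Q=Q*R.from_rotvec(np.radians(4)*np.array(rot))
    return p,Q
def show(p,Q):
    m=Q.as_matrix();print(np.round(p,4),"yang %.2f"%np.degrees(np.arctan2(m[1,1],m[0,1])),"z",np.round(m[:,2],4))
def delta(o,p,yang):
    Q=R.from_rotvec(o["orientation"]);a=np.radians(yang);y=np.array([np.cos(a),np.sin(a),0]);z=np.array([0,0,-1.]);T=R.from_matrix(np.c_[np.cross(y,z),y,z])
    print("dp(units) now-frame",np.round(Q.inv().apply(p-o["tool_pos"])/.02,3),"rot units",np.round(np.degrees((Q.inv()*T).as_rotvec())/4,3))
E
python3 - <<'E'
from h import *
p=[.2305,.6072,.2302];r=[-5.66521165e-01, -3.08980370e+00,  3.00346088e-03]
for k in(20,40,44):show(*sim(p,r,[((0,0,.5),(-1,-.1,0))]*k))
E
```

```text
[0.5066 0.3263 0.2305] yang 29.22 z [-6.0e-04 -1.8e-03 -1.0e+00]
[ 0.5376 -0.0664  0.2312] yang -10.78 z [-6.0e-04 -1.8e-03 -1.0e+00]
[ 0.5108 -0.1421  0.2314] yang -18.78 z [-6.0e-04 -1.8e-03 -1.0e+00]
```

Call:
servo_tool:
  rot:
    - [0,0,0.5]
    - [0,0,0.5]
    - [0,0,0.5]
    - [0,0,0.5]
    - [0,0,0.5]
    - [0,0,0.5]
    - [0,0,0.5]
    - [0,0,0.5]
    - [0,0,0.5]
    - [0,0,0.5]
    - [0,0,0.5]
    - [0,0,0.5]
    - [0,0,0.5]
    - [0,0,0.5]
    - [0,0,0.5]
    - [0,0,0.5]
    - [0,0,0.5]
    - [0,0,0.5]
    - [0,0,0.5]
    - [0,0,0.5]
  dp:
    - [-1,-0.1,0]
    - [-1,-0.1,0]
    - [-1,-0.1,0]
    - [-1,-0.1,0]
    - [-1,-0.1,0]
    - [-1,-0.1,0]
    - [-1,-0.1,0]
    - [-1,-0.1,0]
    - [-1,-0.1,0]
    - [-1,-0.1,0]
    - [-1,-0.1,0]
    - [-1,-0.1,0]
    - [-1,-0.1,0]
    - [-1,-0.1,0]
    - [-1,-0.1,0]
    - [-1,-0.1,0]
    - [-1,-0.1,0]
    - [-1,-0.1,0]
    - [-1,-0.1,0]
    - [-1,-0.1,0]
  gripper: [-1,-1,-1,-1,-1,-1,-1,-1,-1,-1,-1,-1,-1,-1,-1,-1,-1,-1,-1,-1]

```text
time: 1.77
tool_pos: [0.5076, 0.325, 0.2314]
orientation: [1.594, 2.707, 0.0]
force: [0.3, 0.5, -0.0]
opening: 0.0855
```

Call:
servo_tool:
  rot:
    - [0,0,0.5]
    - [0,0,0.5]
    - [0,0,0.5]
    - [0,0,0.5]
    - [0,0,0.5]
    - [0,0,0.5]
    - [0,0,0.5]
    - [0,0,0.5]
    - [0,0,0.5]
    - [0,0,0.5]
    - [0,0,0.5]
    - [0,0,0.5]
    - [0,0,0.5]
    - [0,0,0.5]
    - [0,0,0.5]
    - [0,0,0.5]
    - [0,0,0.5]
    - [0,0,0.5]
    - [0,0,0.5]
    - [0,0,0.5]
  dp:
    - [-1,-0.1,0]
    - [-1,-0.1,0]
    - [-1,-0.1,0]
    - [-1,-0.1,0]
    - [-1,-0.1,0]
    - [-1,-0.1,0]
    - [-1,-0.1,0]
    - [-1,-0.1,0]
    - [-1,-0.1,0]
    - [-1,-0.1,0]
    - [-1,-0.1,0]
    - [-1,-0.1,0]
    - [-1,-0.1,0]
    - [-1,-0.1,0]
    - [-1,-0.1,0]
    - [-1,-0.1,0]
    - [-1,-0.1,0]
    - [-1,-0.1,0]
    - [-1,-0.1,0]
    - [-1,-0.1,0]
  gripper: [-1,-1,-1,-1,-1,-1,-1,-1,-1,-1,-1,-1,-1,-1,-1,-1,-1,-1,-1,-1]

```text
time: 3.43
tool_pos: [0.5372, -0.0679, 0.2314]
orientation: [2.424, 1.999, 0.0]
force: [-0.7, 0.6, -0.8]
opening: 0.0852
```

Run:
```python
from h import *
from plant import *
o=get_obs();print(o["time"]);show(o["tool_pos"],R.from_rotvec(o["orientation"]));delta(o,np.array([.512,-.207,.2]),-18.8)
```

```text
3.4333
[ 0.5372 -0.0679  0.2314] yang -10.99 z [ 1.e-04  1.e-04 -1.e+00]
dp(units) now-frame [-7.07   0.088  1.567] rot units [ 1.000e-03 -1.000e-03  1.954e+00]
```

Call:
servo_tool:
  rot:
    - [0,0,1]
    - [0,0,0.95]
    - [0,0,0]
    - [0,0,0]
    - [0,0,0]
    - [0,0,0]
    - [0,0,0]
    - [0,0,0]
    - [0,0,0]
    - [0,0,0]
    - [0,0,0]
  dp:
    - [0,0,0.2]
    - [0,0,0.2]
    - [-0.88,0.13,0.2]
    - [-0.88,0.13,0.2]
    - [-0.88,0.13,0.2]
    - [-0.88,0.13,0.2]
    - [-0.88,0.13,0.1]
    - [-0.88,0.13,0.1]
    - [-0.88,0.13,0.1]
    - [-0.88,0.13,0]
    - [0,0,0]
  gripper: [-1,-1,-1,-1,-1,-1,-1,-1,-1,-1,-1]

```text
time: 4.35
tool_pos: [0.5105, -0.2113, 0.2015]
orientation: [2.557, 1.823, -0.003]
force: [-0.8, -0.5, -0.2]
opening: 0.0857
```

Run:
```python
from h import *
from plant import *
o=get_obs();print(o["time"]);show(o["tool_pos"],R.from_rotvec(o["orientation"]));delta(o,np.array([.512,-.207,.093]),-18.8)
for n in("scene","top"):
    c=read_camera(n);np.savez(f"{n}1.npz",**c)
    u,v=map(int,proj(c,[.512,-.207,.13]))
    u0=max(u-70,0);v0=max(v-60,0)
    cv2.imwrite(f"pics/{n}1.png",cv2.resize(c["color"][v0:v0+120,u0:u0+140,::-1],None,fx=5,fy=5,interpolation=cv2.INTER_CUBIC))
```

```text
4.35
[ 0.5105 -0.2113  0.2015] yang -19.01 z [-4.0e-04 -2.2e-03 -1.0e+00]
dp(units) now-frame [ 2.380e-01 -1.000e-03  5.422e+00] rot units [ 0.004  0.032 -0.053]
```

View pics/scene1.png

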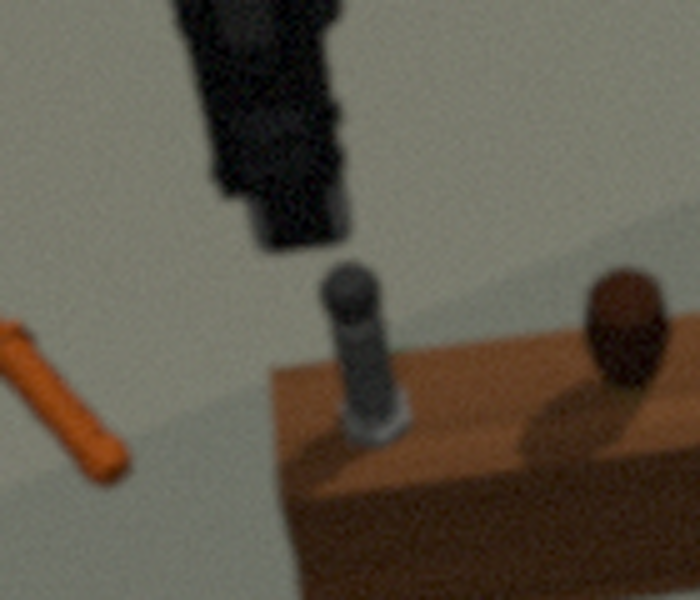

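View pics/top1.png

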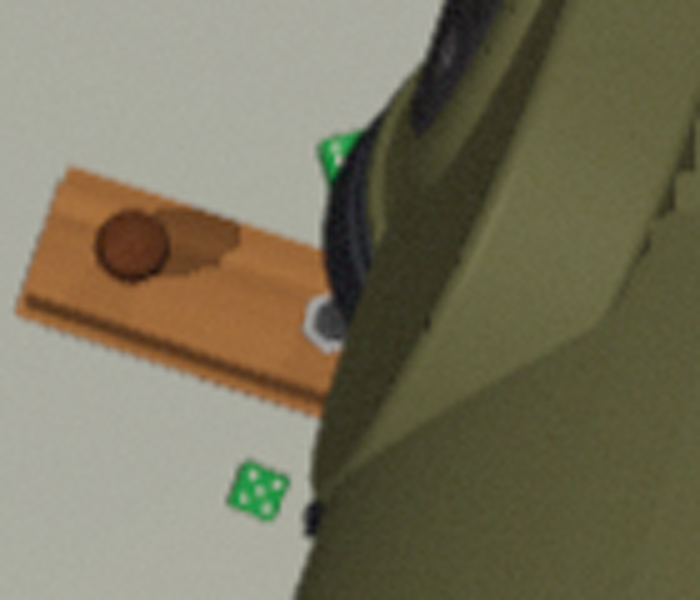

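Run:
```python
from h import *
c=load("scene1.npz")
u,v=map(int,proj(c,[.512,-.207,.13]));u0=max(u-70,0);v0=max(v-60,0)
m=np.array([np.cos(np.radians(-19)),np.sin(np.radians(-19)),0])
x=np.array([m[1],-m[0],0])
for d in(.0427,.057):
  for w in(-.011,0,.011):
    for z in (.2015,.2145):
      a=proj(c,np.array([.5105,-.2113,z])+d*m+w*x);print(d,w,z,(a[0]-u0)*5,(a[1]-v0)*5)
```

```text
0.0427 -0.011 0.2015 356.5117718767854 253.81135833265375
0.0427 -0.011 0.2145 349.42239223400804 218.0693207682164
0.0427 0 0.2015 308.48246315891686 260.39381314860987
0.0427 0 0.2145 300.4546637569402 224.69122961259814
0.0427 0.011 0.2015 260.2237244744766 267.00771152327445
0.0427 0.011 0.2145 251.24852522633176 231.34537866274883
0.057 -0.011 0.2015 361.9746094929448 302.4995168117951
0.057 -0.011 0.2145 354.88157194801613 267.1499128467916
0.057 0 0.2015 313.22705039885705 309.299997831027
0.057 0 0.2145 305.1670240300547 273.99567494203353
0.057 0.011 0.2015 264.24307537731096 316.13345982524936
0.057 0.011 0.2145 255.20666265899138 280.8752858901811
```

Call:
servo_tool:
  rot:
    - [0,0.03,-0.05]
    - [0,0,0]
    - [0,0,0]
    - [0,0,0]
    - [0,0,0]
    - [0,0,0]
    - [0,0,0]
    - [0,0,0]
    - [0,0,0]
    - [0,0,0]
  dp:
    - [0.24,0,0]
    - [0,0,0]
    - [0,0,0.9]
    - [0,0,0.9]
    - [0,0,0.9]
    - [0,0,0.9]
    - [0,0,0.9]
    - [0,0,0.6]
    - [0,0,0.32]
    - [0,0,0]
  gripper: [-1,-1,-1,-1,-1,-1,-1,-1,-1,-1]

```text
time: 5.28
tool_pos: [0.5136, -0.2002, 0.0916]
orientation: [-2.544, -1.838, -0.0]
force: [0.6, -0.0, -0.1]
opening: 0.0853
```

Call:
servo_tool:
  rot:
    - [0,0,0]
    - [0,0,0]
    - [0,0,0]
    - [0,0,0]
    - [0,0,0]
    - [0,0,0]
    - [0,0,0]
    - [0,0,0]
    - [0,0,0]
    - [0,0,0]
  dp:
    - [0,0,0]
    - [0,0,0]
    - [0,0,0]
    - [0,0,0]
    - [0,0,0]
    - [0,0,0]
    - [0,0,0]
    - [0,0,0]
    - [0,0,0]
    - [0,0,0]
  gripper: [-0.5,0,0.3,0.4,0.5,0.6,0.7,0.8,0.9,1]
  squeeze: 50

```text
time: 6.12
tool_pos: [0.5143, -0.2013, 0.0933]
orientation: [-2.547, -1.837, -0.003]
force: [-2.2, 1.3, 4.1]
opening: 0.0129
```

Call:
servo_tool:
  rot:
    - [0,0,0]
    - [0,0,0]
    - [0,0,0]
    - [0,0,0]
  dp:
    - [0,0,0]
    - [0,0,0]
    - [0,0,0]
    - [0,0,0]
  gripper: [-0.2,-0.2,-0.2,-0.2]

```text
time: 6.45
tool_pos: [0.5141, -0.2012, 0.0927]
orientation: [-2.547, -1.837, -0.002]
force: [0.1, -0.3, -0.2]
opening: 0.0512
```

Run:
```python
from h import *
from plant import *
o=get_obs();print(o["time"],o["force"],o["opening"]);show(o["tool_pos"],R.from_rotvec(o["orientation"]));delta(o,np.array([.512,-.207,.093]),-18.8)
for n in("scene",):
    c=read_camera(n);np.savez(f"{n}2.npz",**c)
    u,v=map(int,proj(c,[.512,-.207,.13]))
    u0=max(u-70,0);v0=max(v-60,0)
    cv2.imwrite(f"pics/{n}2.png",cv2.resize(c["color"][v0:v0+120,u0:u0+140,::-1],None,fx=5,fy=5,interpolation=cv2.INTER_CUBIC))
```

```text
6.45 [ 0.14535933 -0.33161074 -0.16600289] 0.051221395441736935
[ 0.5141 -0.2012  0.0927] yang -18.38 z [ 5.e-04  2.e-03 -1.e+00]
dp(units) now-frame [-0.308 -0.009 -0.017] rot units [-0.003 -0.029  0.104]
```

View pics/scene2.png

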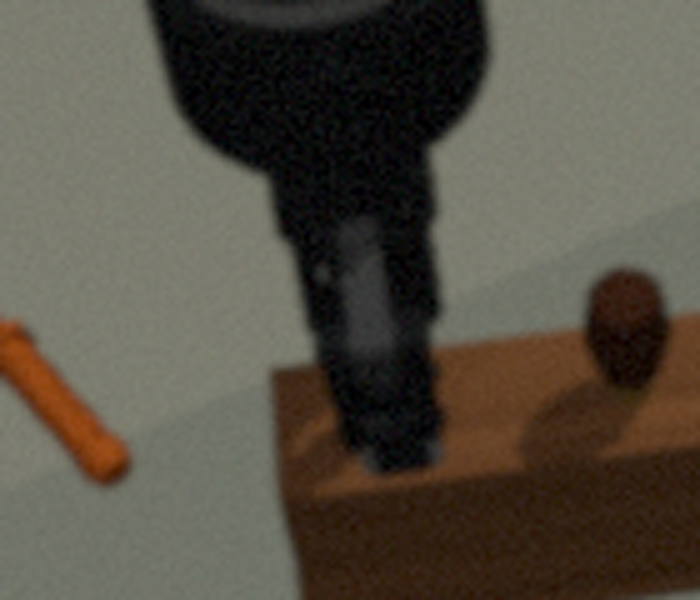

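The finger sits slightly right of the punch (about 400 px against 375 px), matching the 6 mm offset. I'll recentre and then grip.

Call:
servo_tool:
  rot:
    - [0,-0.03,0.1]
    - [0,0,0]
    - [0,0,0]
    - [0,0,0]
    - [0,0,0]
  dp:
    - [-0.3,0,0]
    - [0,0,0]
    - [0,0,0]
    - [0,0,0]
    - [0,0,0]
  gripper: [0,0,0,0,0]

```text
time: 6.92
tool_pos: [0.5123, -0.2069, 0.0929]
orientation: [-2.554, -1.829, -0.0]
force: [0.3, -0.1, -1.4]
opening: 0.0431
```

Call:
servo_tool:
  rot:
    - [0,0,0]
    - [0,0,0]
    - [0,0,0]
    - [0,0,0]
    - [0,0,0]
    - [0,0,0]
    - [0,0,0]
    - [0,0,0]
    - [0,0,0]
  dp:
    - [0,0,0]
    - [0,0,0]
    - [0,0,0]
    - [0,0,0]
    - [0,0,0]
    - [0,0,0]
    - [0,0,0]
    - [0,0,0]
    - [0,0,0]
  gripper: [0.3,0.4,0.5,0.6,0.7,0.8,0.9,1,1]
  squeeze: 60

```text
time: 7.67
tool_pos: [0.5124, -0.2069, 0.093]
orientation: [2.554, 1.829, 0.0]
force: [-0.9, 0.3, 1.3]
opening: 0.0122
```

Run:
```python
from h import *
from plant import *
o=get_obs();print(o["time"],o["force"],o["ft_torque"],o["opening"]);show(o["tool_pos"],R.from_rotvec(o["orientation"]));delta(o,np.array([.512,-.207,.093]),-18.8)
```

```text
7.6667 [-0.89154322  0.3240847   1.31293387] [ 0.11763292  0.09751938 -0.02559077] 0.012220258190504972
[ 0.5124 -0.2069  0.093 ] yang -18.78 z [ 3.e-04  1.e-04 -1.e+00]
dp(units) now-frame [-0.011 -0.017  0.002] rot units [ 0.003 -0.003  0.005]
```

Call:
servo_tool:
  rot:
    - [0,0,0]
    - [0,0,0]
    - [0,0,0]
    - [0,0,0]
    - [0,0,0]
    - [0,0,0]
    - [0,0,0]
    - [0,0,0]
    - [0,0,0]
    - [0,0,0]
    - [0,0,0]
    - [0,0,0]
    - [0,0,0]
    - [0,0,0]
  dp:
    - [0,0,-0.1]
    - [0,0,-0.3]
    - [0,0,-0.5]
    - [0,0,-0.5]
    - [0,0,-0.5]
    - [0,0,-0.5]
    - [0,0,-0.5]
    - [0,0,-0.5]
    - [0,0,-0.5]
    - [0,0,-0.5]
    - [0,0,-0.5]
    - [0,0,-0.5]
    - [0,0,0]
    - [0,0,0]
  gripper: [1,1,1,1,1,1,1,1,1,1,1,1,1,1]

```text
time: 8.83
tool_pos: [0.5127, -0.2071, 0.2015]
orientation: [2.554, 1.829, 0.002]
force: [-0.2, 0.2, -2.4]
opening: 0.0125
```

Run:
```python
from h import *
from plant import *
o=get_obs();print(o["time"],o["force"],o["ft_torque"],o["opening"]);show(o["tool_pos"],R.from_rotvec(o["orientation"]));delta(o,np.array([.49,.0903,.2]),-18.8)
for n in("scene","top"):
    c=read_camera(n);np.savez(f"{n}3.npz",**c)
    u,v=map(int,proj(c,[.512,-.207,.15]))
    u0=max(u-70,0);v0=max(v-60,0);print(u0,v0)
    cv2.imwrite(f"pics/{n}3.png",cv2.resize(c["color"][v0:v0+120,u0:u0+140,::-1],None,fx=5,fy=5,interpolation=cv2.INTER_CUBIC))
```

```text
8.8333 [-0.1576185   0.21039896 -2.43954252] [ 0.00915271 -0.00575794 -0.07154561] 0.012541263841948798
[ 0.5127 -0.2071  0.2015] yang -18.78 z [ 1.3e-03 -1.0e-04 -1.0e+00]
dp(units) now-frame [13.711 -5.86   0.074] rot units [ 0.018 -0.005  0.004]
168 166
318 186
```

View pics/scene3.png

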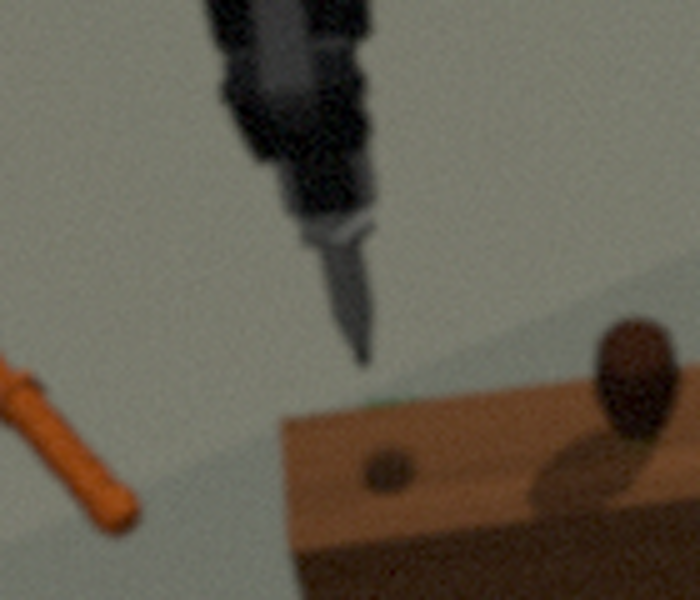

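View pics/top3.png

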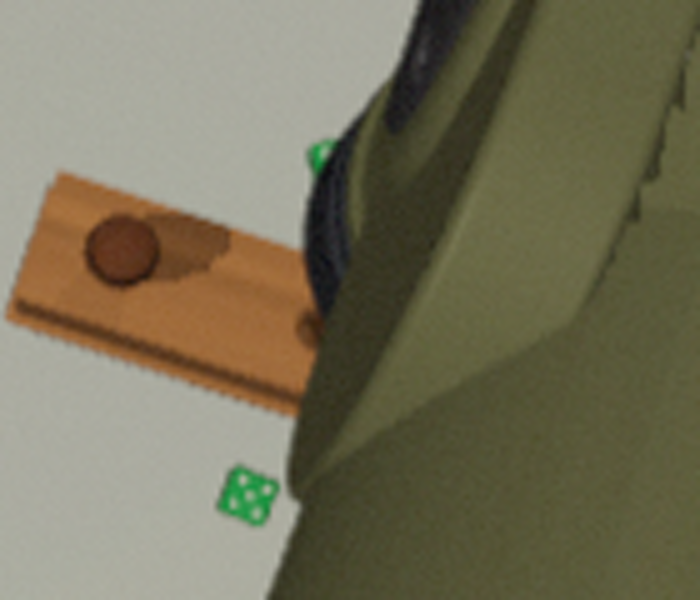

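Run:
```python
from h import *
c=load("scene3.npz");s=load("scene0.npz");t=load("top0.npz")
print("hole",atz(c,245.2,259.6,.076),"hinge",atz(s,407.6,177.6,.073))
P=np.array([.5127,-.2071,0])
for z in(.19,.1845,.1375,.127,.12,.112):
    u,v=proj(c,P+[0,0,z]);print(z,(u-168+.5)*5-.5,(v-166+.5)*5-.5)
```

```text
hole [ 0.51254995 -0.20703452  0.076     ] hinge [0.49092579 0.08954996 0.073     ]
0.19 333.4440378755802 205.7112807586101
0.1845 336.46296785689725 220.36071961811484
0.1375 360.5377552004252 337.18427214407996
0.127 365.52785229473113 361.39885238887825
0.12 368.7821208601188 377.19027805164217
0.112 372.43253171891394 394.9039948383638
```

Run:
```python
from h import *
from plant import *
o=get_obs();delta(o,np.array([.491,.0897,.2]),-18.8)
```

```text
dp(units) now-frame [13.697 -5.765  0.023] rot units [-0.013  0.001  0.004]
```

Call:
servo_tool:
  rot:
    - [0,0,0]
    - [0,0,0]
    - [0,0,0]
    - [0,0,0]
    - [0,0,0]
    - [0,0,0]
    - [0,0,0]
    - [0,0,0]
    - [0,0,0]
    - [0,0,0]
    - [0,0,0]
    - [0,0,0]
    - [0,0,0]
    - [0,0,0]
    - [0,0,0]
    - [0,0,0]
    - [0,0,0]
    - [0,0,0]
    - [0,0,0]
    - [0,0,0]
  dp:
    - [0.2,-0.08,-0.2]
    - [0.4,-0.16,-0.2]
    - [0.6,-0.25,-0.2]
    - [0.8,-0.34,-0.2]
    - [0.9,-0.38,-0.2]
    - [0.9,-0.38,0]
    - [0.9,-0.38,0]
    - [0.9,-0.38,0]
    - [0.9,-0.38,0]
    - [0.9,-0.38,0]
    - [0.9,-0.38,0]
    - [0.9,-0.38,0]
    - [0.9,-0.38,0]
    - [0.9,-0.38,0]
    - [0.9,-0.38,0.2]
    - [0.9,-0.38,0.2]
    - [0.8,-0.34,0.2]
    - [0.6,-0.25,0.2]
    - [0.3,-0.12,0.2]
    - [0.1,-0.04,0]
  gripper: [1,1,1,1,1,1,1,1,1,1,1,1,1,1,1,1,1,1,1,1]

```text
time: 10.6
tool_pos: [0.4892, 0.1104, 0.2]
orientation: [-2.552, -1.832, 0.002]
force: [-0.9, -0.3, -2.3]
opening: 0.0125
```

Call:
servo_tool:
  rot:
    - [0,0,0]
    - [0,0,0]
    - [0,0,0]
    - [0,0,0]
  dp:
    - [0,0,0]
    - [0,0,0]
    - [0,0,0]
    - [0,0,0]
  gripper: [1,1,1,1]

```text
time: 10.93
tool_pos: [0.4904, 0.108, 0.2013]
orientation: [2.556, 1.827, 0.001]
force: [-0.4, 0.2, -2.0]
opening: 0.0123
```

Run:
```python
from h import *
from plant import *
o=get_obs();print(o["time"],o["force"],o["ft_torque"],o["opening"]);show(o["tool_pos"],R.from_rotvec(o["orientation"]));delta(o,np.array([.491,.0897,.172]),-18.8)
```

```text
10.9333 [-0.39848271  0.21340746 -1.96162817] [-0.02432116 -0.00476052  0.03215794] 0.012327517892072596
[0.4904 0.108  0.2013] yang -18.89 z [ 6.e-04  1.e-04 -1.e+00]
dp(units) now-frame [-0.859  0.323  1.463] rot units [ 0.008 -0.004 -0.022]
```

Call:
servo_tool:
  rot:
    - [0,0,-0.02]
    - [0,0,0]
    - [0,0,0]
    - [0,0,0]
    - [0,0,0]
    - [0,0,0]
    - [0,0,0]
    - [0,0,0]
  dp:
    - [-0.43,0.16,0.3]
    - [-0.43,0.16,0.5]
    - [0,0,0.46]
    - [0,0,0.2]
    - [0,0,0]
    - [0,0,0]
    - [0,0,0]
    - [0,0,0]
  gripper: [1,1,1,1,1,1,1,1]

```text
time: 11.6
tool_pos: [0.4909, 0.0911, 0.1721]
orientation: [2.552, 1.831, 0.001]
force: [0.8, 0.8, -2.0]
opening: 0.0122
```

Run:
```python
from h import *
from plant import *
o=get_obs();print(o["time"],o["force"],o["ft_torque"],o["opening"]);show(o["tool_pos"],R.from_rotvec(o["orientation"]));delta(o,np.array([.491,.0897,.172]),-18.8)
for n in("scene","top"):
    c=read_camera(n);np.savez(f"{n}4.npz",**c)
    u,v=map(int,proj(c,[.491,.0897,.09]))
    u0=max(u-35,0);v0=max(v-30,0);print(n,u0,v0)
    cv2.imwrite(f"pics/{n}4.png",cv2.resize(c["color"][v0:v0+60,u0:u0+70,::-1],None,fx=8,fy=8,interpolation=cv2.INTER_CUBIC))
    for z in(.109,.097,.09,.081,.073):
        a=proj(c,o["tool_pos"]*[1,1,0]+[0,0,z]);print(z,(a[0]-u0+.5)*8-.5,(a[1]-v0+.5)*8-.5)
```

```text
11.6 [ 0.82858638  0.77352371 -2.00051798] [ 0.04835479  0.01988468 -0.01534806] 0.012249424667785933
[0.4909 0.0911 0.1721] yang -18.67 z [ 8.e-04  3.e-04 -1.e+00]
dp(units) now-frame [-0.066  0.027  0.006] rot units [ 0.009 -0.008  0.031]
scene 374 140
0.109 307.0313573278222 172.0216701602717
0.097 297.3052656041973 216.28230622063552
0.09 291.7440205479252 241.5899272540953
0.081 284.7119312079544 273.59093607291857
0.073 278.569967824209 301.5412385940963
top 169 235
0.109 251.54441981000264 247.1992202907686
0.097 267.6577537258431 249.52075711651105
0.09 276.8161986427749 250.8402647523758
0.081 288.3401509278242 252.5005840722365
0.073 298.35393903822114 253.94332571619952
```

View pics/scene4.png

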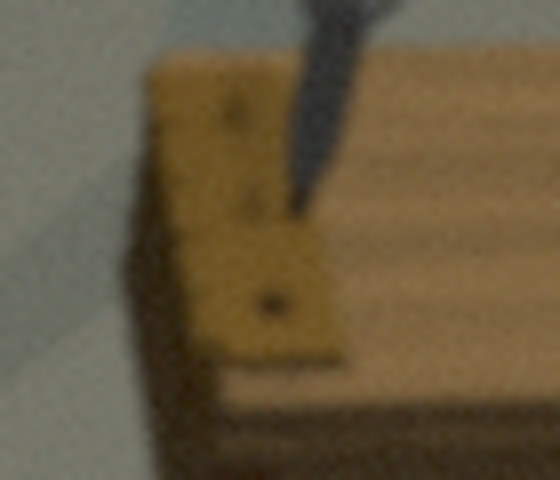

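View pics/top4.png

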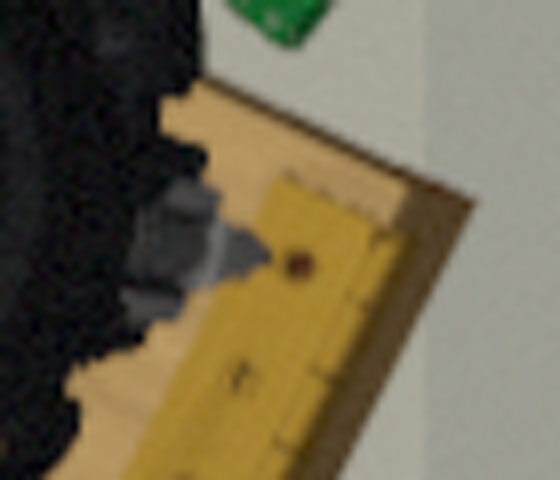

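Call:
servo_tool:
  rot:
    - [0,0,0.03]
    - [0,0,0]
    - [0,0,0]
    - [0,0,0]
    - [0,0,0]
  dp:
    - [-0.055,0,0.2]
    - [0,0,0.2]
    - [0,0,0.1]
    - [0,0,0]
    - [0,0,0]
  gripper: [1,1,1,1,1]

```text
time: 12.12
tool_pos: [0.4901, 0.0896, 0.1614]
orientation: [-2.555, -1.828, 0.001]
force: [-0.2, -0.1, -1.9]
opening: 0.0125
```

Call:
servo_tool:
  rot:
    - [0,0,0]
    - [0,0,0]
    - [0,0,0]
    - [0,0,0]
    - [0,0,0]
  dp:
    - [0,0,0.05]
    - [0,0,0.05]
    - [0,0,0.05]
    - [0,0,0]
    - [0,0,0]
  gripper: [1,1,1,1,1]

```text
time: 12.53
tool_pos: [0.4902, 0.0897, 0.1587]
orientation: [-2.555, -1.828, -0.0]
force: [0.4, 0.1, -1.5]
opening: 0.0123
```

Call:
servo_tool:
  rot:
    - [0,0,0]
    - [0,0,0]
    - [0,0,0]
    - [0,0,0]
    - [0,0,0]
  dp:
    - [0,0,0.05]
    - [0,0,0.05]
    - [0,0,0.05]
    - [0,0,0]
    - [0,0,0]
  gripper: [1,1,1,1,1]

```text
time: 12.95
tool_pos: [0.4902, 0.0896, 0.1556]
orientation: [-2.555, -1.828, 0.0]
force: [0.2, -0.1, -2.8]
opening: 0.0126
```

Call:
servo_tool:
  rot:
    - [0,0,0]
    - [0,0,0]
    - [0,0,0]
    - [0,0,0]
  dp:
    - [0,0,0.05]
    - [0,0,0.05]
    - [0,0,0]
    - [0,0,0]
  gripper: [1,1,1,1]

```text
time: 13.28
tool_pos: [0.4902, 0.0896, 0.1536]
orientation: [-2.555, -1.828, 0.0]
force: [0.3, 0.0, -2.6]
opening: 0.0125
```

Run:
```python
from h import *
from plant import *
o=get_obs();print(o["time"],o["force"],o["ft_torque"],o["opening"]);show(o["tool_pos"],R.from_rotvec(o["orientation"]))
for n in("scene","top"):
    c=read_camera(n);np.savez(f"{n}5.npz",**c)
    u,v=map(int,proj(c,[.491,.0897,.09]))
    u0=max(u-35,0);v0=max(v-30,0);print(n,u0,v0)
    cv2.imwrite(f"pics/{n}5.png",cv2.resize(c["color"][v0:v0+60,u0:u0+70,::-1],None,fx=8,fy=8,interpolation=cv2.INTER_CUBIC))
```

```text
13.2833 [ 0.30777424  0.03256384 -2.61265284] [7.59245417e-05 1.79267811e-02 7.90115243e-02] 0.012534794283616727
[0.4902 0.0896 0.1536] yang -18.83 z [-1.e-04 -0.e+00 -1.e+00]
scene 374 140
top 169 235
```

View pics/scene5.png

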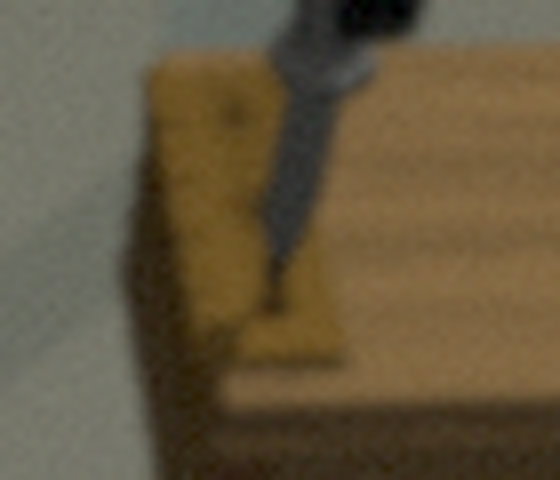

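View pics/top5.png

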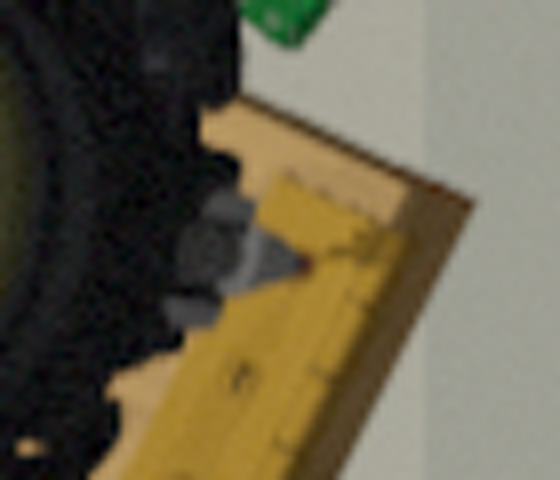

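The tip lines up with the hole in both views: (275,285) in the scene crop and (303,264) in the top crop. Continuing down.

Call:
servo_tool:
  rot:
    - [0,0,0]
    - [0,0,0]
    - [0,0,0]
    - [0,0,0]
    - [0,0,0]
  dp:
    - [0,0,0.05]
    - [0,0,0.05]
    - [0,0,0.05]
    - [0,0,0]
    - [0,0,0]
  gripper: [1,1,1,1,1]

```text
time: 13.8
tool_pos: [0.4902, 0.0897, 0.1506]
orientation: [-2.555, -1.828, 0.0]
force: [-0.5, 0.2, -2.0]
opening: 0.0124
```

Call:
servo_tool:
  rot:
    - [0,0,0]
    - [0,0,0]
    - [0,0,0]
    - [0,0,0]
  dp:
    - [0,0,0.05]
    - [0,0,0.05]
    - [0,0,0]
    - [0,0,0]
  gripper: [1,1,1,1]

```text
time: 14.13
tool_pos: [0.4902, 0.0897, 0.1486]
orientation: [-2.555, -1.828, 0.0]
force: [0.5, 0.3, -2.0]
opening: 0.0127
```

Call:
servo_tool:
  rot:
    - [0,0,0]
    - [0,0,0]
    - [0,0,0]
    - [0,0,0]
  dp:
    - [0,0,0.05]
    - [0,0,0.05]
    - [0,0,0]
    - [0,0,0]
  gripper: [1,1,1,1]

```text
time: 14.47
tool_pos: [0.4902, 0.0896, 0.1466]
orientation: [-2.555, -1.828, 0.0]
force: [-0.9, 0.6, -1.7]
opening: 0.0123
```

Call:
servo_tool:
  rot:
    - [0,0,0]
    - [0,0,0]
    - [0,0,0]
    - [0,0,0]
  dp:
    - [0,0,0.05]
    - [0,0,0.05]
    - [0,0,0]
    - [0,0,0]
  gripper: [1,1,1,1]

```text
time: 14.8
tool_pos: [0.4905, 0.0897, 0.145]
orientation: [2.555, 1.828, 0.001]
force: [-1.0, -0.0, 0.6]
opening: 0.0125
```

Call:
servo_tool:
  rot:
    - [0,0,0]
    - [0,0,0]
    - [0,0,0]
  dp:
    - [0,0,0.05]
    - [0,0,0.05]
    - [0,0,0]
  gripper: [1,1,1]

```text
time: 15.05
tool_pos: [0.4906, 0.0898, 0.143]
orientation: [2.555, 1.828, 0.001]
force: [-0.1, -0.7, 3.1]
opening: 0.0123
```

Call:
servo_tool:
  rot:
    - [0,0,0]
    - [0,0,0]
    - [0,0,0]
  dp:
    - [0,0,0.05]
    - [0,0,0]
    - [0,0,0]
  gripper: [1,1,1]

```text
time: 15.3
tool_pos: [0.4906, 0.0898, 0.1421]
orientation: [2.555, 1.828, 0.001]
force: [-0.1, -0.4, 3.9]
opening: 0.0127
```

Call:
servo_tool:
  rot:
    - [0,0,0]
    - [0,0,0]
    - [0,0,0]
    - [0,0,0]
  dp:
    - [0,0,0.05]
    - [0,0,0.03]
    - [0,0,0]
    - [0,0,0]
  gripper: [1,1,1,1]

```text
time: 15.63
tool_pos: [0.4906, 0.0898, 0.1406]
orientation: [2.555, 1.828, 0.002]
force: [-0.6, -0.2, 5.9]
opening: 0.0127
```

Call:
servo_tool:
  rot:
    - [0,0,0]
    - [0,0,0]
  dp:
    - [0,0,0.03]
    - [0,0,0]
  gripper: [1,1]

```text
time: 15.8
tool_pos: [0.4906, 0.0898, 0.14]
orientation: [2.555, 1.828, 0.002]
force: [-1.1, -0.5, 6.1]
opening: 0.0127
```

Call:
servo_tool:
  rot:
    - [0,0,0]
    - [0,0,0]
  dp:
    - [0,0,0.03]
    - [0,0,0]
  gripper: [1,1]

```text
time: 15.97
tool_pos: [0.4907, 0.0898, 0.1396]
orientation: [2.555, 1.828, 0.002]
force: [-1.9, -0.3, 7.9]
opening: 0.0127
```

Call:
servo_tool:
  rot:
    - [0,0,0]
    - [0,0,0]
  dp:
    - [0,0,0.03]
    - [0,0,0]
  gripper: [1,1]

```text
time: 16.13
tool_pos: [0.4906, 0.0898, 0.1389]
orientation: [2.555, 1.828, 0.002]
force: [-0.3, 1.0, 4.6]
opening: 0.0123
```

Call:
servo_tool:
  rot:
    - [0,0,0]
  dp:
    - [0,0,0]
  gripper: [1]

```text
time: 16.22
tool_pos: [0.4904, 0.0897, 0.1384]
orientation: [2.555, 1.828, 0.001]
force: [0.3, -0.4, 2.6]
opening: 0.0124
```

Run:
```python
from h import *
from plant import *
o=get_obs();print(o["time"],o["force"],o["ft_torque"],o["opening"]);show(o["tool_pos"],R.from_rotvec(o["orientation"]))
```

```text
16.2167 [ 0.33770012 -0.41745137  2.62402967] [0.04189449 0.02756373 0.03474567] 0.012413680625429772
[0.4904 0.0897 0.1384] yang -18.83 z [ 6.e-04  2.e-04 -1.e+00]
```

The force halved, from about 10 N to 4.6 N net, so it has tripped. Easing off.

Call:
servo_tool:
  rot:
    - [0,0,0]
    - [0,0,0]
    - [0,0,0]
    - [0,0,0]
    - [0,0,0]
    - [0,0,0]
    - [0,0,0]
    - [0,0,0]
    - [0,0,0]
    - [0,0,0]
  dp:
    - [0,0,-0.1]
    - [0,0,-0.2]
    - [0,0,-0.3]
    - [0,0,-0.5]
    - [0,0,-0.6]
    - [0,0,-0.6]
    - [0,0,-0.5]
    - [0,0,-0.4]
    - [0,0,0]
    - [0,0,0]
  gripper: [1,1,1,1,1,1,1,1,1,1]

```text
time: 17.05
tool_pos: [0.4905, 0.0898, 0.2029]
orientation: [2.555, 1.828, 0.002]
force: [-0.4, -0.6, -1.6]
opening: 0.0125
```

Run:
```python
from h import *
from plant import *
o=get_obs();print(o["time"],o["force"],o["ft_torque"],o["opening"]);show(o["tool_pos"],R.from_rotvec(o["orientation"]));delta(o,np.array([.5125,-.207,.2]),-18.8)
for n in("scene",):
    c=read_camera(n);np.savez(f"{n}6.npz",**c)
    u,v=map(int,proj(c,[.491,.0897,.12]))
    u0=max(u-50,0);v0=max(v-45,0);print(n,u0,v0)
    cv2.imwrite(f"pics/{n}6.png",cv2.resize(c["color"][v0:v0+90,u0:u0+100,::-1],None,fx=6,fy=6,interpolation=cv2.INTER_CUBIC))
    T=o["tool_pos"]
    for z in(-.012,-.017,-.064,-.075):
        a=proj(c,T+[0,0,z]);print(z,(a[0]-u0+.5)*6-.5,(a[1]-v0+.5)*6-.5)
```

```text
17.05 [-0.41517159 -0.60462664 -1.55329642] [0.02037683 0.00061992 0.00894112] 0.01250258767741867
[0.4905 0.0898 0.2029] yang -18.82 z [ 1.1e-03  6.0e-04 -1.0e+00]
dp(units) now-frame [-13.692   5.829   0.137] rot units [ 0.012 -0.013 -0.006]
scene 362 111
-0.012 351.8687437480776 52.42240180363103
-0.017 348.22788320507107 69.13103782295383
-0.064 315.95793053828777 217.2242941015527
-0.075 308.88064332060685 249.70337829816833
```

View pics/scene6.png

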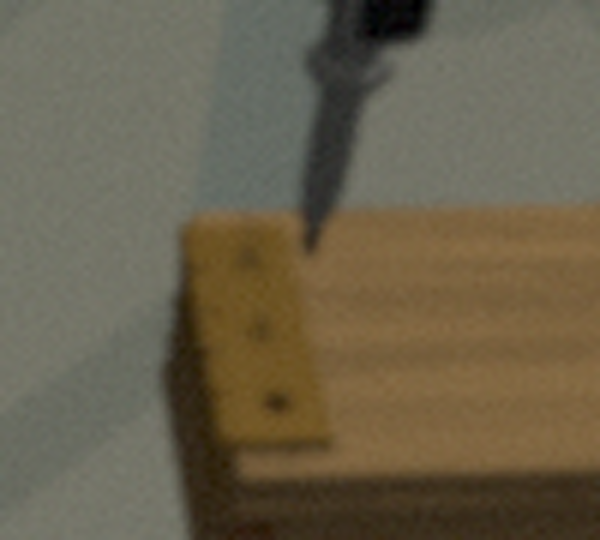

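Call:
servo_tool:
  rot:
    - [0,0,0]
    - [0,0,0]
    - [0,0,0]
    - [0,0,0]
    - [0,0,0]
    - [0,0,0]
    - [0,0,0]
    - [0,0,0]
    - [0,0,0]
    - [0,0,0]
    - [0,0,0]
    - [0,0,0]
    - [0,0,0]
    - [0,0,0]
    - [0,0,0]
    - [0,0,0]
    - [0,0,0]
    - [0,0,0]
  dp:
    - [-0.3,0.13,-0.2]
    - [-0.6,0.26,-0.2]
    - [-0.9,0.383,-0.2]
    - [-0.9,0.383,-0.2]
    - [-0.9,0.383,0]
    - [-0.9,0.383,0]
    - [-0.9,0.383,0]
    - [-0.9,0.383,0]
    - [-0.9,0.383,0]
    - [-0.9,0.383,0]
    - [-0.9,0.383,0]
    - [-0.9,0.383,0]
    - [-0.9,0.383,0]
    - [-0.9,0.383,0]
    - [-0.9,0.383,0]
    - [-0.6,0.26,0]
    - [-0.4,0.17,0]
    - [-0.09,0.03,0]
  gripper: [1,1,1,1,1,1,1,1,1,1,1,1,1,1,1,1,1,1]

```text
time: 18.6
tool_pos: [0.5113, -0.2101, 0.2184]
orientation: [2.558, 1.823, -0.002]
force: [-0.6, 0.1, -2.8]
opening: 0.0127
```

Call:
servo_tool:
  rot:
    - [0,0,0]
    - [0,0,0]
    - [0,0,0]
    - [0,0,0]
    - [0,0,0]
    - [0,0,0]
  dp:
    - [0,0,0]
    - [0,0,0]
    - [0,0,0]
    - [0,0,0]
    - [0,0,0]
    - [0,0,0]
  gripper: [1,1,1,1,1,1]

```text
time: 19.1
tool_pos: [0.5123, -0.2065, 0.2183]
orientation: [-2.554, -1.829, -0.0]
force: [0.8, 0.4, -2.2]
opening: 0.0127
```

Run:
```python
from h import *
from plant import *
o=get_obs();print(o["time"],o["force"],o["opening"]);show(o["tool_pos"],R.from_rotvec(o["orientation"]));delta(o,np.array([.5125,-.207,.18]),-18.8)
```

```text
19.1 [ 0.78640356  0.36431928 -2.15106429] 0.012705237846796192
[ 0.5123 -0.2065  0.2183] yang -18.77 z [ 1.e-04  3.e-04 -1.e+00]
dp(units) now-frame [-0.02   0.015  1.916] rot units [ 0.    -0.004  0.008]
```

Call:
servo_tool:
  rot:
    - [0,0,0]
    - [0,0,0]
    - [0,0,0]
    - [0,0,0]
    - [0,0,0]
    - [0,0,0]
    - [0,0,0]
    - [0,0,0]
    - [0,0,0]
  dp:
    - [-0.02,0.015,0.3]
    - [0,0,0.6]
    - [0,0,0.6]
    - [0,0,0.6]
    - [0,0,0.5]
    - [0,0,0.3]
    - [0,0,0.2]
    - [0,0,0]
    - [0,0,0]
  gripper: [1,1,1,1,1,1,1,1,1]

```text
time: 19.85
tool_pos: [0.5125, -0.2076, 0.1563]
orientation: [2.555, 1.828, 0.0]
force: [0.3, 0.3, -2.2]
opening: 0.0121
```

Run:
```python
from h import *
from plant import *
o=get_obs();print(o["time"],o["force"],o["opening"]);show(o["tool_pos"],R.from_rotvec(o["orientation"]));delta(o,np.array([.5125,-.207,.095]),-18.8)
for n in("scene",):
    c=read_camera(n);np.savez(f"{n}7.npz",**c)
    u,v=map(int,proj(c,[.512,-.207,.1]))
    u0=max(u-40,0);v0=max(v-35,0);print(n,u0,v0)
    cv2.imwrite(f"pics/{n}7.png",cv2.resize(c["color"][v0:v0+70,u0:u0+80,::-1],None,fx=8,fy=8,interpolation=cv2.INTER_CUBIC))
    print((245.2-u0+.5)*8,(259.6-v0+.5)*8)
```

```text
19.85 [ 0.26703982  0.34516279 -2.15933669] 0.012124232771012275
[ 0.5125 -0.2076  0.1563] yang -18.83 z [ 1.e-04 -1.e-04 -1.e+00]
dp(units) now-frame [ 0.03  -0.012  3.067] rot units [ 0.002  0.001 -0.007]
scene 203 214
341.5999999999999 368.8000000000002
```

View pics/scene7.png

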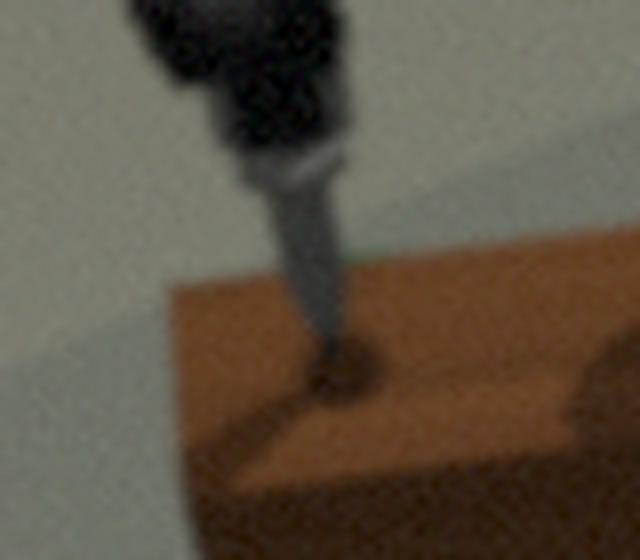

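The tip is at (335,350), heading into the hole at (342,369). Inserting.

Call:
servo_tool:
  rot:
    - [0,0,0]
    - [0,0,0]
    - [0,0,0]
    - [0,0,0]
    - [0,0,0]
    - [0,0,0]
    - [0,0,0]
    - [0,0,0]
  dp:
    - [0.03,-0.01,0.1]
    - [0,0,0.2]
    - [0,0,0.2]
    - [0,0,0.2]
    - [0,0,0.2]
    - [0,0,0.2]
    - [0,0,0.1]
    - [0,0,0]
  gripper: [1,1,1,1,1,1,1,1]

```text
time: 20.57
tool_pos: [0.512, -0.2068, 0.1316]
orientation: [-2.554, -1.828, 0.001]
force: [-0.2, -0.2, -2.1]
opening: 0.0126
```

Call:
servo_tool:
  rot:
    - [0,0,0]
    - [0,0,0]
    - [0,0,0]
    - [0,0,0]
    - [0,0,0]
    - [0,0,0]
    - [0,0,0]
    - [0,0,0]
    - [0,0,0]
    - [0,0,0]
  dp:
    - [0,0,0.2]
    - [0,0,0.2]
    - [0,0,0.2]
    - [0,0,0.2]
    - [0,0,0.2]
    - [0,0,0.2]
    - [0,0,0.2]
    - [0,0,0.1]
    - [0,0,0]
    - [0,0,0]
  gripper: [1,1,1,1,1,1,1,1,1,1]

```text
time: 21.4
tool_pos: [0.5124, -0.207, 0.1022]
orientation: [-2.555, -1.828, 0.0]
force: [0.0, -0.9, -1.6]
opening: 0.0129
```

Next, the last 8.5 mm, slowly.

Call:
servo_tool:
  rot:
    - [0,0,0]
    - [0,0,0]
    - [0,0,0]
    - [0,0,0]
    - [0,0,0]
    - [0,0,0]
    - [0,0,0]
  dp:
    - [0,0,0.1]
    - [0,0,0.1]
    - [0,0,0.1]
    - [0,0,0.05]
    - [0,0,0.05]
    - [0,0,0]
    - [0,0,0]
  gripper: [1,1,1,1,1,1,1]

```text
time: 21.98
tool_pos: [0.5124, -0.207, 0.0943]
orientation: [-2.555, -1.828, -0.0]
force: [0.2, 0.4, -2.0]
opening: 0.0122
```

Call:
servo_tool:
  rot:
    - [0,0,0]
    - [0,0,0]
    - [0,0,0]
  dp:
    - [0,0,0.05]
    - [0,0,0]
    - [0,0,0]
  gripper: [1,1,1]

```text
time: 22.23
tool_pos: [0.5124, -0.2069, 0.0933]
orientation: [-2.555, -1.828, -0.0]
force: [-0.3, -0.6, -2.1]
opening: 0.0121
```

Call:
servo_tool:
  rot:
    - [0,0,0]
    - [0,0,0]
    - [0,0,0]
  dp:
    - [0,0,0.03]
    - [0,0,0]
    - [0,0,0]
  gripper: [1,1,1]

```text
time: 22.48
tool_pos: [0.5125, -0.207, 0.0931]
orientation: [2.555, 1.828, 0.001]
force: [-1.6, 0.7, 1.5]
opening: 0.0124
```

The collar is seated: force is up 3.6 N at z 0.0931, the same height as when I first gripped it. Releasing.

Call:
servo_tool:
  rot:
    - [0,0,0]
    - [0,0,0]
    - [0,0,0]
    - [0,0,0]
    - [0,0,0]
    - [0,0,0]
    - [0,0,0]
  dp:
    - [0,0,0]
    - [0,0,0]
    - [0,0,0]
    - [0,0,0]
    - [0,0,0]
    - [0,0,0]
    - [0,0,0]
  gripper: [0.6,0.4,0.2,0,-0.3,-0.3,-0.3]

```text
time: 23.07
tool_pos: [0.5125, -0.2069, 0.0927]
orientation: [2.555, 1.828, 0.0]
force: [0.7, -0.1, 0.7]
opening: 0.0553
```

Call:
servo_tool:
  rot:
    - [0,0,0]
    - [0,0,0]
    - [0,0,0]
    - [0,0,0]
    - [0,0,0]
    - [0,0,0]
    - [0,0,0]
    - [0,0,0]
    - [0,0,0]
    - [0,0,0]
    - [0,0,0]
    - [0,0,0]
    - [0,0,0]
    - [0,0,0]
    - [0,0,0]
    - [0,0,0]
    - [0,0,0]
    - [0,0,0]
  dp:
    - [0,0,-0.2]
    - [0,0,-0.5]
    - [0,0,-0.7]
    - [0,0,-0.8]
    - [0,0,-0.8]
    - [0,0,-0.8]
    - [0,0,-0.8]
    - [0,0,-0.8]
    - [0,0,-0.5]
    - [0.5,0,0]
    - [1,0,0]
    - [1,0,0]
    - [1,0,0]
    - [1,0,0]
    - [1,0,0]
    - [0.5,0,0]
    - [0,0,0]
    - [0,0,0]
  gripper: [-0.4,-0.4,-0.4,-0.4,-0.4,-0.4,-0.4,-0.4,-0.4,-0.4,-0.4,-0.4,-0.4,-0.4,-0.4,-0.4,-0.4,-0.4]

```text
time: 24.57
tool_pos: [0.5508, -0.0933, 0.2102]
orientation: [-2.554, -1.83, 0.002]
force: [0.5, -0.9, -1.0]
opening: 0.0601
```

Run:
```python
from h import *
from plant import *
o=get_obs();print(o["time"],o["force"],o["opening"],o["tool_pos"])
for n in("scene","top"):
    c=read_camera(n);np.savez(f"{n}8.npz",**c);cv2.imwrite(f"pics/{n}8.png",c["color"][...,::-1])
    u,v=map(int,proj(c,[.512,-.207,.1]))
    u0=max(u-40,0);v0=max(v-35,0);print(n,u0,v0)
    cv2.imwrite(f"pics/{n}8c.png",cv2.resize(c["color"][v0:v0+70,u0:u0+80,::-1],None,fx=8,fy=8,interpolation=cv2.INTER_CUBIC))
a=cv2.imread("pics/scene8c.png");b=cv2.imread("pics/top8.png");cv2.imwrite("pics/fin.png",np.hstack([cv2.resize(a,(400,350)),cv2.resize(b,(400,300))[:300] if 0 else cv2.copyMakeBorder(cv2.resize(b,(400,300)),0,50,0,0,0)]))
```

```text
24.5667 [ 0.50947136 -0.9292062  -0.99683218] 0.0600812564066051 [ 0.5508273  -0.09329406  0.21023522]
scene 203 214
top 343 214
```

View pics/scene8.png

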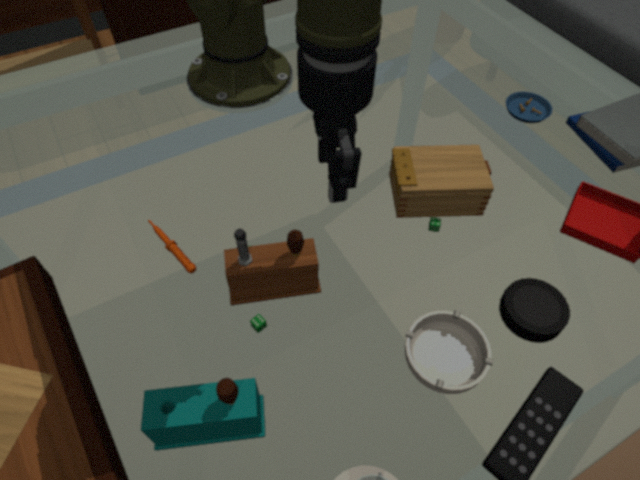

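View pics/scene8c.png

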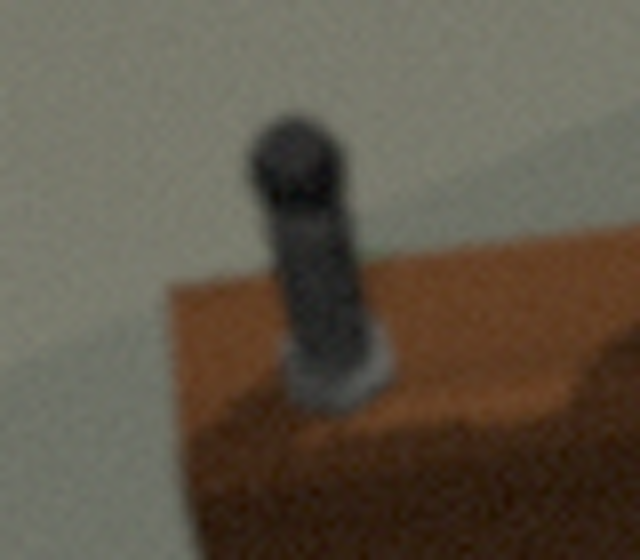

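View pics/top8.png

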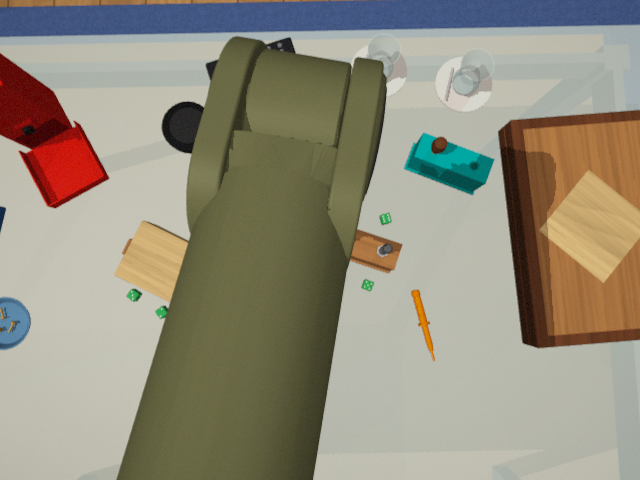

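The punch stands upright with its collar flat, at the same pixels as at the start (cap 240,233 in scene; 386,250 in top). The other objects I can see haven't moved, though the arm hides some of them from the top camera.

```bash
python3 -c "
from plant import *
print(close_job())"
```

```text
the job is handed in; nothing more can be done
None
```

I lifted the punch from the brown stand, tripped it in the hinge's empty screw hole, put it back in its hole, and handed the job in at about 25 s of the 56 s allowed. No verdict was reported.

- **Press:** The point touched with the TCP near z 0.145, which puts it about 11 mm out of the nose. Net push rose to about 10 N, then fell to about 4.6 N, so it tripped, and I lifted off at once. The highest push I read was about 10 N, against the 15 N limit. I aimed the nose to within about 1 mm of the hole's middle, and the tool axis stayed vertical to within about 0.1°.
- **Return:** The collar seated at the same height as the original grasp (TCP z 0.093). The final pictures show the punch upright in the stand at its starting pixels, with the gripper clear of it.
- **Disagreements:** The two cameras differed by about 2 to 4 mm. I trusted the scene camera because its position for the stand hole matched the arm's. My first grasp was 6 mm off-centre, so I opened and recentred before lifting.
- **Not checked:** In the last top view the arm hid the screwdriver and part of the table. The screwdriver was also hidden in the last scene view, so I could not confirm from the pictures that it hadn't moved.

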